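Try the spring clip of a price-plate holder

TASK

Two price-plate holders stand on the kiosk counter, and one of them has a plate lying in it. Try out the clip of that holder before opening time: swing it round on its pivot screw until it points straight across the plate and its foot presses on it, let go of it there for a second, then swing it back out to the side, well clear of the plate, and let go. The plate stays lying in its bed, and the clip of the other holder stays swung out.

Things in the scene. Friction and masses are not known exactly. Their poses are not given: they have to be found in the camera images.
- holder: Holder in use: fixed black slab 120 x 140 mm, top 12 mm above the counter, with a bed for the plate between low steel lips. Origin: centre of its underside; x away from the robot, y left, z up, turned 5 to 49 degrees clockwise. The vertical pivot screw of its clip stands at x = -42, y = -8 mm (near half). The other holder is identical but has no plate.
- clip_post (a point): Upright round grey thumb post on the clip's flat steel lever: diameter 16 mm, from 26 to 62 mm above the counter, axis 45 mm from the pivot screw; this point is on its axis, 50 mm up. Lever top 28 mm up. A spring leaf under the lever reaches 88 mm from the screw; its round foot, 60 to 70 mm from the screw, hangs 1 mm below the plate's top and rides up onto the plate's edge by itself.
- clip (a joint): Clip angle, rad. At 0 it points from the screw along the holder's +x, square across the plate (post at x = +3, y = -8 mm); it grows clockwise from above as it swings out: at 1.57 it points along the holder's -y, to the right. Stops at -0.12 and 1.75. Stays where left; takes about 1 N at the post, up to about 5 N where the foot climbs the plate's edge near 0.35 rad.
- price_plate: Price plate: plain white rectangle 60 x 90 x 5 mm, loose, about 120 g, in the bed of the holder in use, long side along the holder's y, centre at about x = +15, y = +15 mm of the holder; top 17 mm above the counter. Origin: centre of its underside.
- spare_clip (a joint): Angle of the clip of the other, identical holder, which has no plate (a bottle cap lies in its bed); same meaning. It starts swung out, between 1.2 and 1.6, and is to be left so.
There are look-alikes about, which are no part of the job. What is shaped like the price_plate but brown is not meant.

How it is judged (in metres and radians):
On the way, in this order (a step that is already met when the one before it is completed fails the run):
1. the clip points across the plate (within 0.22 rad of square), presses on it and is let go (value of joint clip below 0.22 rad and contact force between clip and price_plate above 0.2 N and contact force between each of the arm, the fingers and clip below 0.3 N), for 0.4 s.
2. the clip is swung out again, more than 0.9 rad from square (value of joint clip above 0.9 rad), for 0.2 s.
At the end, for the whole second after the job is handed in: The clip has been on the plate, pressing on it and let go, and is swung out again, more than 0.9 rad (52 degrees) from square and at rest; the plate lies flat in its bed within 12 mm of where it began; the other holder's clip is still out, more than 0.9 rad (value of joint each of clip, spare_clip above 0.9 rad and velocity of joint clip between -0.05 and 0.05 rad/s and z of price_plate in the frame of holder between 0.01 and 0.0145 m and distance of price_plate from where it was at the start of the episode below 0.012 m and angle between price_plate's own z axis and vertical below 0.06 rad and linear speed of price_plate below 0.02 m/s); the robot touches nothing.
It fails at once if the clip of the other holder is swung in (value of joint spare_clip below 0.9 rad).
It fails at once if the plate is knocked or lifted out of its bed (distance of price_plate from where it was at the start of the episode above 0.02 m).
It also fails if it takes over 45 s, if anything falls off the work surface, if the arm or the gripper's body presses on something with over 40 N, if the wrist force passes 120 N, or if a joint passes its speed limit or range.

ROBOT

A 7-joint arm with a two-finger parallel gripper is mounted at the origin on a cart in front of the work surface, level with it; the furniture and walls round the work are solid. World frame = base frame: x ahead of the robot, y to its left, z up, the work surface at z = 0. Lengths are in mm, angles in rad, forces in N, time in s.
With the tool pointing down it reaches from about 425 to 825 mm from the base axis. Payload 3.6 kg.
Tool frame: the origin (TCP) lies at the very end of the fingers, on their centre line; the grasp point (between the pads) lies 19 mm behind it; z points along the fingers, y is the line along which they close (so a half turn about z gives the same grasp; the last joint's range is limited). The gripper opens to 85 mm and grips with 20 to 120 N. Pads are 22 mm wide; open, the fingers measure 114 mm over their backs; the gripper's body (76 mm by 85 mm) begins 54 mm behind the grasp point. The pads swing forward as they close: fully open they stand 13 mm farther back than shut.
Start: joints at [1.139, 0.615, -0.013, 1.423, 0.008, 1.103, -0.04], TCP at [256.001, -597.433, 231.297] pointing down, gripper open.
Joint ranges: [-3.12, 3.12], [-0.3, 2.06], [-1.34, 1.32], [0.26, 2.42], [-1.36, 4.5], [0.01, 1.98], [-2.84, 2.84]. Speed limits (rad/s): [2.79, 2.79, 3.14, 3.14, 3.14, 3.14, 3.14].

INTERFACE

Orientations are given as a unit quaternion [w, x, y, z].
In Python, from bench import monitor, get_image, camera_model, ticket gives the robot as it stands. The module is installed in compiled form; this text tells all that it offers.
- The arm moves only by the tool jog_arm, never from a script. Its argument "motion" is a list that holds one entry, the list of rows, each a list of 5 numbers: the shift along the tool's x, y, z in mm, then the turn about the tool's z in degrees, then the finger opening in mm, from 0 to 85.4. A call has exactly 10 rows; each row shifts and turns the commanded pose from where the row before left it, along the tool's axes as they then stand; what a row does not reach is not made up. A row lasts 1/10 s, in which the tool goes at most 50 mm and 8.59 degrees, less where a joint would pass 70% of its speed; a pose out of reach is approached as far as the arm can. A call with a gripper value outside its range is refused whole. The fingers move at their own pace and stop on an object; "newtons" is the grip in N (left out, the last holds). Time passes only in rows, so rows that do not move let the fingers close, or fill a call up. It gives the time, the measured TCP pose, the force, the opening and the grip force at its end, in the units of the state.
- monitor.sense(): the state, without advancing time (a new reading comes with each control period).
- get_image(name): name is "scene" or "top" or "wrist"; returns (picture, depth): 420x560x3 uint8, red, green, blue; 420x560 float32, mm along the optical axis (not along the pixel's ray), 0 where there is no reading.
- camera_model(name): a dict with "camera_matrix" (3x3 intrinsics, pixels), "R" (3x3) and "t" (3): a world point X has camera coordinates R X + t. Camera axes: x right, y down, z forward; pixel columns grow to the right and rows downward; lengths in mm; the calibration is good to about 2 mm. A picture is of the moment at which its call begins: read the wrist's pose just before it. camera_model takes no time and is no camera call; for the wrist camera it gives the pose at the moment of the call.
- ticket.finish_job(): hands the job in; it is judged then, once.
The state is a dict: "clock": time; "joint_pos": joint angles; "qd": joint speeds; "tau": joint torques, N m; "tcp_pos": TCP position; "ee_rot": TCP orientation; "ft_force": force on the tool from outside, world axes, zero at the start; "ft_torque": the same for the moment, N m; "opening": finger opening in mm; "gripper_force": force on a finger pad.
Only numpy, scipy, OpenCV 4.12 (cv2) and the standard library are available. Lean on these libraries where they do the work, as an engineer would, in place of code of your own. Each camera call takes 0.05 s, during which the arm holds its last target. There are 200 camera calls.

## Working session

There is one attempt and no reset: what is moved stays moved. The work goes in short steps, Python scripts to look and compute and a tool call to move; the robot and the scene stay as the last step left them, time stands still between calls to the robot, and variables do not carry over. Pictures are saved under pics/ and viewed, at most 10 in all, crops included, and the job is handed in when it is done.

Besides the shell and the picture viewer there is one more tool, called after "Request:" as name(argument=value, ...), one argument or row to a line, values as JSON. jog_arm: Moves the arm, as the interface text tells. Its arguments: {"type":"object","properties":{"motion":{"type":"array"},"newtons":{"type":"number"}},"required":["motion"]}

```bash
mkdir -p pics; cat > h.py <<'E'
import numpy as np, cv2
from bench import monitor, get_image, camera_model, ticket
def save(n,p,s=1.0):
    cv2.imwrite(n,cv2.resize(cv2.cvtColor(p,cv2.COLOR_RGB2BGR),None,fx=s,fy=s,interpolation=cv2.INTER_CUBIC))
def ray(m,uv,z):
    K,R,t=[np.array(m[k],float) for k in("camera_matrix","R","t")]
    d=R.T@np.linalg.solve(K,[uv[0],uv[1],1]); c=-R.T@t
    return c+d*(z-c[2])/d[2]
def px(m,X):
    K,R,t=[np.array(m[k],float) for k in("camera_matrix","R","t")]
    q=K@(R@np.array(X,float)+t); return q[:2]/q[2]
E
python3 - <<'E'
from h import *
s=monitor.sense(); print(s['clock'],s['tcp_pos'],s['ee_rot'])
a,da=get_image("top"); b,db=get_image("scene")
np.savez('i0.npz',a=a,da=da,b=b,db=db)
save('pics/top0.png',a); save('pics/scene0.png',b)
for n in("top","scene"):
    m=camera_model(n); print(n,-np.array(m["R"]).T@m["t"],np.array(m["R"]).round(2).tolist())
E
```

```text
0.0 [ 255.68444995 -596.76291839  230.11594784] [-1.26763359e-03  9.79579338e-01  2.01053813e-01 -2.78283159e-04]
top [ 377.78471721 -414.04696826 1112.42801007] [[-0.0, -1.0, -0.0], [-1.0, 0.0, -0.08], [0.08, 0.0, -1.0]]
scene [-121.23210598 -896.14736218  591.40665393] [[0.64, -0.77, -0.01], [-0.44, -0.35, -0.83], [0.63, 0.53, -0.56]]
```

View pics/top0.png

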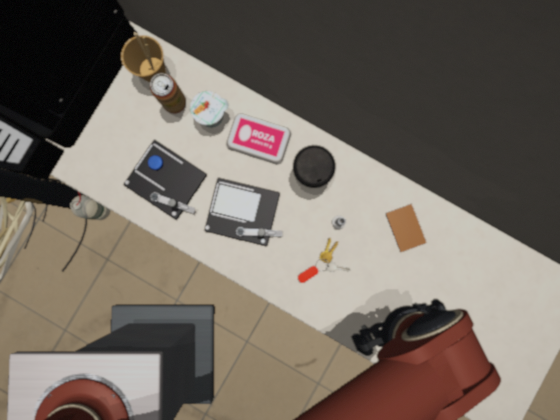

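View pics/scene0.png

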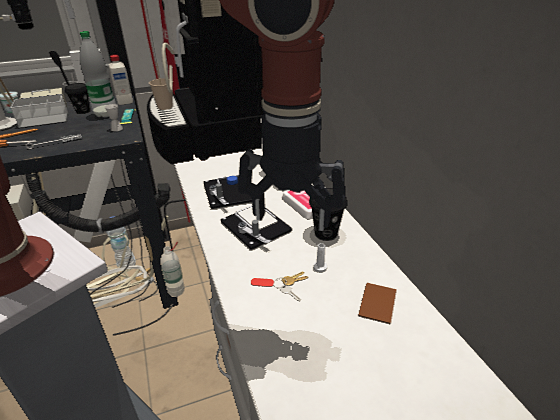

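The top view shows two black holders. The one at (242,211) holds a white plate and is the one in use. The one at (165,178) holds a blue cap and is the spare. The brown rectangle at (405,228) is the look-alike. The clip post of the used holder is near (243,232). I'll confirm this in a crop.

```bash
python3 - <<'E'
from h import *
d=np.load('i0.npz'); a=d['a']; m=camera_model("top")
save('pics/crop0.png',a[135:255,115:295],4.4)
hsv=cv2.cvtColor(a,cv2.COLOR_RGB2HSV)
def rect(mask,nm,z):
    k=cv2.findContours(mask,cv2.RETR_EXTERNAL,cv2.CHAIN_APPROX_NONE)[0]; c=max(k,key=cv2.contourArea)
    r=cv2.minAreaRect(c); P=np.array([ray(m,p,z)[:2] for p in cv2.boxPoints(r)])
    print(nm,np.round(r[0],1),P.round(0).tolist(),'c',P.mean(0).round(1),'len',[round(float(np.linalg.norm(P[i]-P[i-1])),1) for i in range(4)])
    e=P-np.roll(P,1,0); print('  edge dirs deg',np.degrees(np.arctan2(e[:,1],e[:,0])).round(1))
for nm,(x0,y0,x1,y1) in dict(used=(198,170,290,250),spare=(118,135,210,222)).items():
    w=np.zeros(a.shape[:2],np.uint8); w[y0:y1,x0:x1]=255
    g=a.max(2)
    dark=((g<70)*255).astype(np.uint8)&w
    dark=cv2.morphologyEx(dark,cv2.MORPH_OPEN,np.ones((3,3)))
    rect(dark,nm,12)
w=np.zeros(a.shape[:2],np.uint8); w[182:222,208:262]=255
rect(cv2.morphologyEx(((a.min(2)>150)*255).astype(np.uint8)&w,cv2.MORPH_OPEN,np.ones((5,5))),'plate',17)
E
```

```text
used [259.  237.5] [[397.0, -366.0], [397.0, -374.0], [391.0, -374.0], [391.0, -366.0]] c [ 394.2 -369.8] len [6.4, 8.5, 6.4, 8.5]
  edge dirs deg [ 1.000e-01 -9.000e+01 -1.799e+02  9.000e+01]
spare [163.6 179.4] [[500.0, -80.0], [597.0, -123.0], [537.0, -250.0], [441.0, -206.0]] c [ 519.  -164.9] len [139.4, 106.5, 140.4, 106.0]
  edge dirs deg [  65.   -24.  -115.2  155.5]
plate [236.3 202.8] [[449.0, -270.0], [509.0, -285.0], [486.0, -373.0], [427.0, -358.0]] c [ 467.9 -321.6] len [90.8, 61.0, 91.1, 60.9]
  edge dirs deg [  75.9  -13.5 -104.1  166.1]
```

View pics/crop0.png

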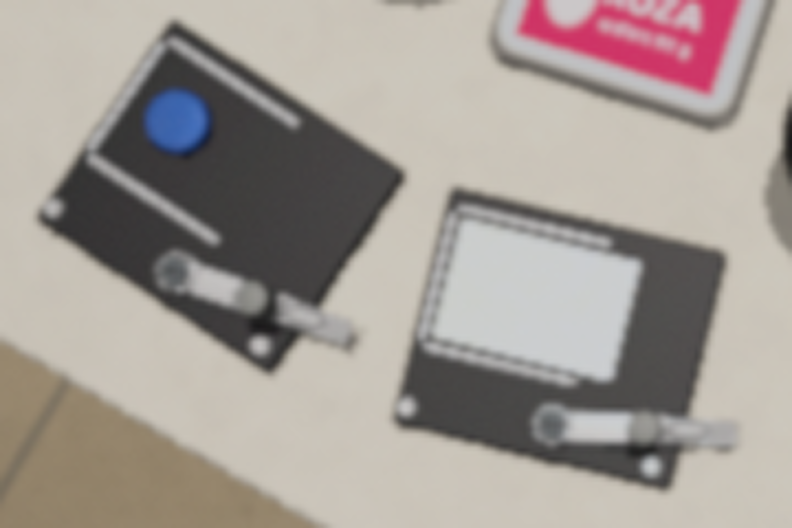

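The crop confirms it: the white plate lies in the holder at right. Its screw is at about (240.2,231.6) px and its post at about (261.8,232.3) px. The spare clip is swung out, with its post at about (172,203). I'll start turning the tool and then compute the approach.

```bash
python3 - <<'E'
from h import *
m=camera_model("top")
for n,u,z in(("screw",(115+551/4.4,135+425/4.4),30),("post",(115+646/4.4,135+428/4.4),62),("tip",(115+735/4.4,135+433/4.4),24)): print(n,ray(m,u,z).round(1))
th=np.radians(-14); R=np.array([[np.cos(th),-np.sin(th)],[np.sin(th),np.cos(th)]])
print('screw from plate',np.array([467.9,-321.6])+R@[-57,-23])
E
```

```text
screw [ 406.3 -331.3   30. ]
post [ 404.1 -377.5   62. ]
tip [ 402.6 -418.8   24. ]
screw from plate [ 407.02894    -330.12725366]
```

Request:
jog_arm(
  motion=[
    [[0,0,0,-8.5,42],[0,0,0,-8.5,42],[0,0,0,-8.5,42],[0,0,0,-8.5,42],[0,0,0,-8.5,42],[0,0,0,-8.5,42],[0,0,0,-8.5,42],[0,0,0,-8.5,42],[0,0,0,-8.5,42],[0,0,0,-8.5,42]],
  ],
)

```text
clock: 1.1
tcp_pos: [255.6, -597.1, 230.6]
ee_rot: [-0.001, 0.584, 0.812, 0.0]
ft_force: [0.1, -0.4, 0.2]
opening: 42.2
gripper_force: 0.0
```

Request:
jog_arm(
  motion=[
    [[0,0,0,-7.5,42],[0,0,0,-7.5,42],[0,0,0,-7.5,42],[11,43,0,0,42],[11,43,0,0,42],[12,43,0,0,42],[12,43,0,0,42],[12,43,0,0,42],[11,43,0,0,42],[0,0,0,0,42]],
  ],
)

```text
clock: 2.1
tcp_pos: [411.8, -368.8, 232.0]
ee_rot: [0.001, 0.411, 0.912, 0.003]
ft_force: [0.1, 0.8, 0.1]
opening: 41.7
gripper_force: 0.0
```

```bash
python3 - <<'E'
from h import *
s=monitor.sense(); m=camera_model("wrist"); a,_=get_image("wrist")
np.save('w1.npy',a); save('pics/w1.png',a)
print(s['clock'],s['tcp_pos'].round(1),s['ee_rot'].round(3),s['joint_pos'].round(2))
for n,X in dict(tcp50=(s['tcp_pos'][0],s['tcp_pos'][1],62),post=(404.5,-376.5,62),screw=(406.7,-330.7,30)).items(): print(n,px(m,X).round(1))
np.savez('wm.npz',**{k:np.array(m[k]) for k in("camera_matrix","R","t")})
E
```

```text
2.1 [ 411.8 -368.8  232. ] [0.001 0.411 0.912 0.003] [ 1.05  0.51 -0.55  1.7   0.3   1.02  1.13]
tcp50 [279.  185.1]
post [269.2 186. ]
screw [297.7 150.8]
```

View pics/w1.png

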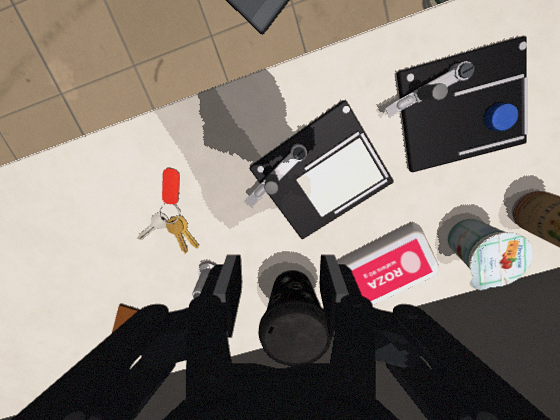

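The wrist view shows the used holder with the plate at (345,180), its screw at (298,152) and its post at (272,187). That is within about 3 px of the prediction. Now I'll straddle the post.

Request:
jog_arm(
  motion=[
    [[-1,-9,0,0,42],[0,0,30,0,42],[0,0,30,0,42],[0,0,30,0,42],[0,0,30,0,42],[0,0,25,0,42],[0,0,20,0,42],[0,0,16,0,42],[0,0,13,0,42],[0,0,0,0,42]],
  ],
)

```text
clock: 3.15
tcp_pos: [397.8, -384.6, 35.3]
ee_rot: [-0.002, 0.419, 0.908, -0.0]
ft_force: [-0.5, -1.5, 1.0]
opening: 42.1
gripper_force: 0.0
```

```bash
python3 - <<'E'
from h import *
s=monitor.sense(); p=np.array(s['tcp_pos'][:2]); q=s['ee_rot']
hx=2*np.arctan2(q[2],q[1]); X=np.array([np.cos(hx),np.sin(hx)]); Y=np.array([np.sin(hx),-np.cos(hx)])
print(s['tcp_pos'].round(1),np.degrees(hx),s['ft_force'].round(1))
S=np.array([406.7,-330.7])
for al in (1.37,1.2,1.0,.8,.6,.4,.2,.0,-.1,-.2,-.3,-.4):
    h=np.radians(-14)-al; P=S+45*np.array([np.cos(h),np.sin(h)]); d=P-p
    print(al,P.round(1),'tool',round(d@X,1),round(d@Y,1))
a,_=get_image("wrist"); save('pics/w2.png',a)
E
```

```text
[ 397.8 -384.6   35.3] 130.5193300002055 [-0.5 -1.5  1. ]
1.37 [ 404.7 -375.7] tool 2.3 11.1
1.2 [ 412.4 -375.3] tool -2.4 17.1
1.0 [ 421.1 -373.3] tool -6.6 25.1
0.8 [ 429.3 -369.6] tool -9.1 33.7
0.6 [ 436.6 -364.3] tool -9.8 42.7
0.4 [ 442.7 -357.7] tool -8.7 51.6
0.2 [ 447.3 -350. ] tool -5.9 60.1
0.0 [ 450.4 -341.6] tool -1.4 67.9
-0.1 [ 451.2 -337.2] tool 1.3 71.4
-0.2 [ 451.7 -332.7] tool 4.5 74.7
-0.3 [ 451.6 -328.2] tool 7.9 77.6
-0.4 [ 451.2 -323.7] tool 11.6 80.1
```

View pics/w2.png

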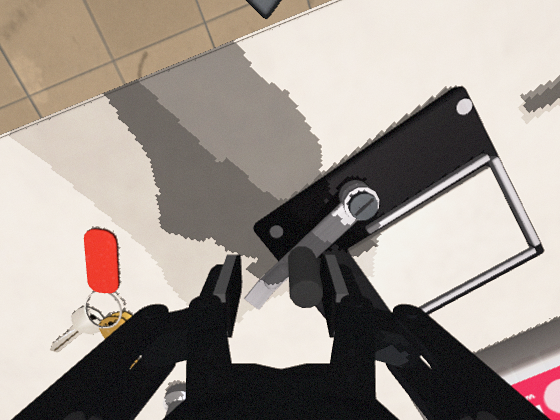

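The post stands at (305,265), between the fingers and nearer the right one. The gripper overshot slightly, which still works. I'll swing in along the arc.

Request:
jog_arm(
  motion=[
    [[0,6,0,0,42],[0,6,0,0,42],[-2,6,0,0,42],[-2,6,0,0,42],[-2,6,0,0,42],[-2,6,0,0,42],[-2,6,0,0,42],[0,6,0,0,42],[0,2,0,0,42],[0,0,0,0,42]],
  ],
)

```text
clock: 4.2
tcp_pos: [445.4, -356.8, 37.2]
ee_rot: [-0.0, 0.416, 0.909, 0.001]
ft_force: [-0.0, 0.5, -0.1]
opening: 41.9
gripper_force: 0.0
```

```bash
cat > st.py <<'E'
from h import *
import sys
s=monitor.sense(); p=np.array(s['tcp_pos'][:2]); q=s['ee_rot']
hx=2*np.arctan2(q[2],q[1]); X=np.array([np.cos(hx),np.sin(hx)]); Y=np.array([np.sin(hx),-np.cos(hx)])
print(s['clock'],s['tcp_pos'].round(1),np.degrees(hx).round(1),s['ft_force'].round(1),'rel start',((p-[397.8,-384.6])@X).round(1),((p-[397.8,-384.6])@Y).round(1))
a,_=get_image("wrist"); save(sys.argv[1],a)
E
python3 st.py pics/w3.png
```

```text
4.2 [ 445.4 -356.8   37.2] 130.8 [-0.   0.5 -0.1] rel start -10.1 54.2
```

View pics/w3.png

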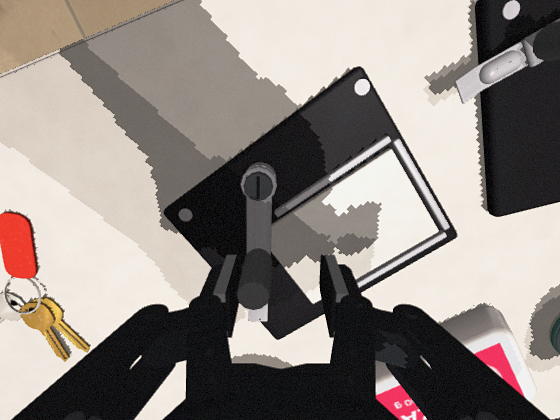

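The clip now points down the image, with the left finger against its post at (255,290). It is at about 0.65 rad. I'll push on to about 0.

Request:
jog_arm(
  motion=[
    [[0,4,0,0,42],[0,4,0,0,42],[1,4,0,0,42],[1,4,0,0,42],[1,4,0,0,42],[2,3,0,0,42],[2,3,0,0,42],[2,3,0,0,42],[0,0,0,0,42],[0,0,0,0,42]],
  ],
)

```text
clock: 5.25
tcp_pos: [461.2, -331.4, 37.3]
ee_rot: [-0.0, 0.417, 0.909, 0.001]
ft_force: [0.3, 0.3, -0.1]
opening: 42.1
gripper_force: 0.0
```

```bash
python3 st.py pics/w4.png
```

```text
5.25 [ 461.2 -331.4   37.3] 130.7 [ 0.3  0.3 -0.1] rel start -1.1 82.8
```

View pics/w4.png

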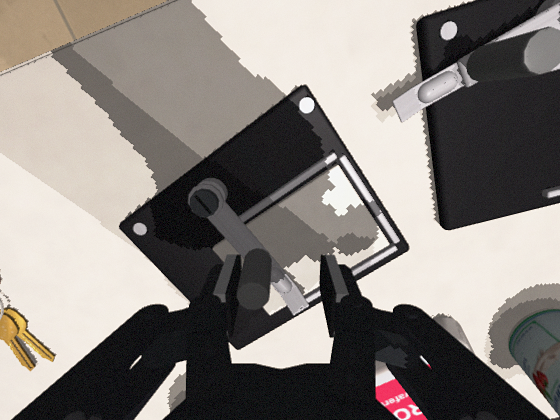

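The clip now lies across the plate. Its line from (208,198) to (300,305) is parallel to the holder's short edges. I'll back off so the post stands free between the fingers and hold there.

Request:
jog_arm(
  motion=[
    [[0,-5,0,0,42],[0,-5,0,0,42],[0,-2,0,0,42],[0,0,0,0,42],[0,0,0,0,42],[0,0,0,0,42],[0,0,0,0,42],[0,0,0,0,42],[0,0,0,0,42],[0,0,0,0,42]],
  ],
)

```text
clock: 6.3
tcp_pos: [451.9, -340.5, 37.3]
ee_rot: [-0.0, 0.417, 0.909, 0.0]
ft_force: [0.6, -0.1, 0.4]
opening: 42.1
gripper_force: 0.0
```

Request:
jog_arm(
  motion=[
    [[0,0,0,0,42],[0,0,0,0,42],[0,0,0,0,42],[0,0,0,0,42],[0,0,0,0,42],[0,0,0,0,42],[0,0,0,0,42],[0,0,0,0,42],[0,0,0,0,42],[0,0,0,0,42]],
  ],
)

```text
clock: 7.3
tcp_pos: [451.9, -340.5, 37.3]
ee_rot: [0.0, 0.417, 0.909, 0.0]
ft_force: [0.6, 0.8, -0.2]
opening: 41.9
gripper_force: 0.0
```

```bash
python3 st.py pics/w5.png
```

```text
7.3 [ 451.9 -340.5   37.3] 130.7 [ 0.6  0.8 -0.2] rel start -1.9 69.8
```

View pics/w5.png

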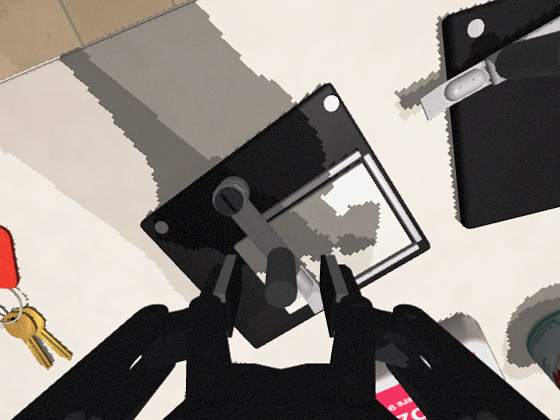

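The post at (281,275) is centred and free between the fingers, and the plate is in its bed. Next is swinging it back out.

Request:
jog_arm(
  motion=[
    [[0,-4,0,0,42],[-1,-4,0,0,42],[-1,-4,0,0,42],[-1,-4,0,0,42],[-1,-4,0,0,42],[-1,-4,0,0,42],[-1,-4,0,0,42],[-1,-4,0,0,42],[0,-4,0,0,42],[0,-4,0,0,42]],
  ],
)

```text
clock: 8.35
tcp_pos: [426.1, -372.4, 37.5]
ee_rot: [0.0, 0.417, 0.909, -0.0]
ft_force: [2.2, 0.7, 0.1]
opening: 42.5
gripper_force: 0.8
```

Request:
jog_arm(
  motion=[
    [[0,-4,0,0,42],[1,-4,0,0,42],[1,-4,0,0,42],[1,-4,0,0,42],[2,-4,0,0,42],[2,-4,0,0,42],[2,-4,0,0,42],[1,-3,0,0,42],[0,0,0,0,42],[0,0,0,0,42]],
  ],
)

```text
clock: 9.35
tcp_pos: [395.4, -384.5, 37.1]
ee_rot: [-0.001, 0.417, 0.909, -0.0]
ft_force: [0.1, 0.2, 0.7]
opening: 41.7
gripper_force: 0.1
```

```bash
python3 st.py pics/w6.png
```

```text
9.35 [ 395.4 -384.5   37.1] 130.7 [0.1 0.2 0.7] rel start 1.6 -1.8
```

View pics/w6.png

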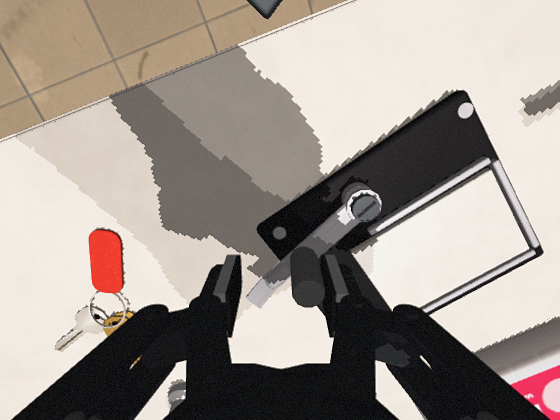

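The clip is swung out again, close to its starting angle of about 1.37, with its post at (308,272). The plate is in its bed. I'll centre the fingers on the post and rise clear.

Request:
jog_arm(
  motion=[
    [[0,5,0,0,42],[0,5,0,0,42],[0,0,0,0,42],[0,0,-15,0,42],[0,0,-30,0,42],[0,0,-40,0,42],[0,0,-40,0,42],[0,0,-30,0,42],[0,0,0,0,42],[0,0,0,0,42]],
  ],
)

```text
clock: 10.4
tcp_pos: [403.6, -378.2, 192.7]
ee_rot: [0.0, 0.417, 0.909, -0.0]
ft_force: [-0.5, 0.7, 0.4]
opening: 42.1
gripper_force: 0.0
```

Request:
jog_arm(
  motion=[
    [[0,0,0,0,42],[0,0,0,0,42],[0,0,0,0,42],[0,0,0,0,42],[0,0,0,0,42],[0,0,0,0,42],[0,0,0,0,42],[0,0,0,0,42],[0,0,0,0,42],[0,0,0,0,42]],
  ],
)

```text
clock: 11.4
tcp_pos: [403.7, -378.1, 192.4]
ee_rot: [0.0, 0.417, 0.909, 0.0]
ft_force: [0.0, 1.4, -1.1]
opening: 41.8
gripper_force: 0.0
```

```bash
python3 st.py pics/w7.png
```

```text
11.4 [ 403.7 -378.1  192.4] 130.7 [ 0.   1.4 -1.1] rel start 1.1 8.7
```

View pics/w7.png

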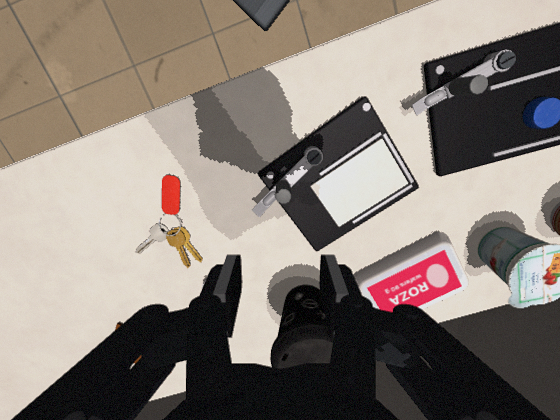

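The clip is out (post at (283,196)), the plate is flat in its bed at (362,182), the spare clip is still out, and the gripper is clear.

```bash
python3 -c "
from bench import ticket
print(ticket.finish_job())"
```

```text
the job is handed in; nothing more can be done
None
```

I swung the clip square across the plate, let go of it there for over a second, then swung it back out. The job is handed in at about 11 s; in the last picture the plate is in its bed and the spare clip still out, and no verdict was returned.

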